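Hold a grinder's bayonet lid half way to its lock

TASK

Lift the loose white dust cap off the red grinder and stand it on the bare worktop, the way up it sat. Then put the black bayonet lid into the grinder's mouth, pointers at the yellow marks and fully down, and twist it clockwise (seen from above) against its spring until the pointers stand at the green marks, half way, without going on to the lock click near the black marks. Finish while still gripping the lid and holding it there, and leave the coffee jar, mug, spice jar and spoon where they are.

Things in the scene. Friction and masses are not known exactly. Their poses are not given: they have to be found in the camera images.
- grinder: Red coffee grinder with steel collar, fixed, 112 mm wide at the foot, 110 tall. Origin under its centre. Two entry slots along its +x and -x. Marks on the collar (top dot and stripe below), two of each, half a turn apart: yellow at the slots, green 45 degrees clockwise of yellow (from above), black 90 degrees. Lid fully down: lid origin 86 mm above this origin, its rim resting on the collar.
- mouth (a point): Centre of the grinder's mouth, level with the collar's top (110 mm up); axes as the grinder's. Mouth 63 mm wide under an inward flange 11 mm thick; the two slots through the flange (along x) are 17 mm wide and reach 40 mm from the centre. Turned lugs are caught under the flange with 3 mm of upward play.
- green_dot (a point): One of the two green marks (8 mm dot) on the collar's top, 47 mm from the mouth's centre; the other is half a turn round.
- switch_ring (a joint): Ring in the mouth, carried round by the lid's lugs: 0 at rest, grows (rad) as the lid turns clockwise from above; stop at 1.5, never below 0. A spring (0.2 N m/rad) turns it and the lid most of the way back. Lug play about 0.07: lid angle from yellow is value + 0.07, so 0.71 with pointers at green. From about 0.95 the lugs meet spring balls and click into the lock past 1.3.
- bayonet_lid: Loose black bayonet lid standing on its plug, 66 mm tall, about 120 g. Origin: centre of its underside. Plug 58 mm wide, z 0 to 24 mm; two lugs 12 mm wide, z 0 to 10 mm, along +x and -x out to 37 mm; rim 86 mm wide, z 24 to 34 mm; on top a grip bar, 50 mm along x, 14 mm along y, z 34 to 66 mm. Orange pointers on the rim over the lugs. Fits either way round (half-turn symmetric).
- lid_grip (a point): Middle of the lid's grip bar, 57 mm above the lid's underside and 23 mm above the rim's top; axes as the lid's.
- dust_cap: Loose white dust cap, 70 g, at the start sitting in the grinder's mouth (its origin 102 mm above the grinder's). Origin: centre of its underside. Spigot 57 mm wide, z 0 to 8 mm; disc 80 mm wide, z 8 to 16 mm; round knob 24 mm wide, z 16 to 46 mm. Stands level on its spigot on the worktop. Half way between grinder and lid, about 0.46 m ahead of the base, the worktop is free for it.
- coffee_jar: Bystander: coffee jar with grey lid, 92 mm wide, 167 mm tall; origin under its centre.
- dotted_mug: Bystander: white mug with green marks, 85 x 121 mm, 99 mm tall; origin under its centre.
- spice_jar: Bystander: spice jar with red cap, 45 mm wide, 108 mm tall; origin under its centre.
- spoon: Bystander: metal teaspoon lying flat, 130 x 26 mm, 11 mm high; origin under its centre.
There are look-alikes about, which are no part of the job. Leave any purple look-alike of the bayonet_lid alone. What is shaped like the dust_cap but purple is not meant.

How it is judged:
By the outcome, as a careful person would: the job done as asked, in the order asked, and still so for the second after the job is handed in, while the arm keeps its last pose, push and grip.
It also fails if it takes over 58 s, if anything falls off the work surface, if the arm or the gripper's body presses on something with over 40 N, if the wrist force passes 120 N, or if a joint passes its speed limit or range.

ROBOT

A 7-joint arm with a two-finger parallel gripper is mounted at the origin on a cart in front of the work surface, level with it; the furniture and walls round the work are solid. World frame = base frame: x ahead of the robot, y to its left, z up, the work surface at z = 0. Lengths are in m, angles in degrees, forces in N, time in s.
With the tool pointing down it reaches from about 0.425 to 0.875 m from the base axis. Payload 4.7 kg.
Tool frame: the origin (TCP) lies on the centre line of the jaws, within the pads' length; the fingertips stand ahead of it and the grasp point (between the pads) lies 2 mm behind it (env.tip_reach is the x of the fingertips in the tool frame, in m); x points along the fingers, z is the direction in which the jaws open and shut, and the axes are right-handed (so a half turn about x gives the same grasp; the last joint's range is limited). The gripper opens to 87 mm and grips with 3 to 60 N. Pads are 19 mm wide; open, the fingers measure 117 mm over their backs; the gripper's body (75 mm by 190 mm) begins 51 mm behind the grasp point.
Start: joints at [-65.311, 18.392, -4.016, 83.108, 1.295, 78.541, -3.26], TCP at [0.263, 0.594, 0.24] pointing down, gripper open.
Joint ranges: [-163.93, 163.93], [-17.29, 119.83], [-79.2, 71.16], [3.27, 140.29], [-89.18, 269.18], [5.43, 117.66], [-154.24, 154.24]. Speed limits (degrees/s): [147.25, 147.25, 180, 180, 180, 180, 180].

INTERFACE

Orientations are given as [roll, pitch, yaw] about the fixed x, y, z axes, in that order (R = Rz(yaw) Ry(pitch) Rx(roll)).
In Python, from cell import telemetry, optics, env, models gives the robot as it stands.
- The arm moves only by the shell command python3 -m pendant 'ROWS' [FORCE]. ROWS is JSON, a list of rows, each a list of 3 entries, a list of its own where there are three numbers: the finger opening in mm, from 0 to 87, then the shift along the tool's x, y, z in mm, then the turn, a rotation vector about the tool's x, y, z in rad. A call has 1 to 10 rows; each row is the pose to reach, as a shift and turn from the pose commanded when the call began, along the tool's axes at that moment; what a row does not reach only later rows make up. A row lasts 1/12 s, in which the tool goes at most 41.7 mm and 7.16 degrees, less where a joint would pass 70% of its speed; a pose out of reach is approached as far as the arm can. A call with a gripper value outside its range is refused whole. The fingers move at their own pace and stop on an object; FORCE is the grip in N (left out, the last holds). Time passes only in rows, so rows that repeat a pose let the fingers close. It gives the time, the measured TCP pose, the force and the opening at its end, in the units of the state.
- telemetry.get_obs(): the state, without advancing time (a new reading comes with each control period).
- optics.read_camera(name): name is "scene" or "top" or "wrist"; returns a dict with "image" (420x560x3 uint8, blue, green, red), "range_z" (420x560 float32, m along the optical axis (not along the pixel's ray), 0 where there is no reading), "fx", "fy", "cx", "cy" (pixels), "k1" (the pictures are not rectified: a ray, as slopes to the right and down, at radius r is drawn at 1 + k1 r^2 times it, then the intrinsics apply), "cam_to_world" (4x4, takes a point from camera to world coordinates). Camera axes: x right, y up, looking along -z (the intrinsics and any distortion apply to the point x, -y, -z); pixel columns grow to the right and rows downward; lengths in m; the calibration is good to about 2 mm. A picture is of the moment at which its call begins.
- env.sign_off(): hands the job in, once; it reports no verdict.
Trained networks look in the newest picture that a camera, given by its name, has taken for a name from the list of things; names that differ only in an ending like _2 or _b are one class to them, and where a whole thing is asked for, a point or a joint stands for the part that bears it (a point fixed in the world has none). Each returns a list of dicts, best first, with "confidence" (0 to 1); they miss things now and then, are a little off and sometimes report something else, mostly with a low value. They report only what shows in the picture. A call takes as long as a camera call. They do not tell look-alikes from the thing itself.
- models.masks_of(camera, label): "pixels" (420x560 bool, what is visible of it) and "extent" ([left, top, right, bottom] as shares, 0 to 1, of the picture: columns of its width, rows of its height, round what is visible of it).
- models.landmark_of(camera, label): "centre" ([row, column] as shares, 0 to 1, of the picture: columns of its width, rows of its height: a listed point, or the origin of a listed thing).
The state is a dict: "time_s": time; "qpos": joint angles; "joint_velocities": joint speeds; "effort": joint torques, N m; "tool_pos": TCP position; "tool_rot": TCP orientation; "force": force on the tool from outside, world axes, zero at the start; "wrist_torque": the same for the moment, N m; "grip_width": finger opening in m.
Only numpy, scipy, OpenCV 4.12 (cv2) and the standard library are available. Lean on these libraries where they do the work, as an engineer would, in place of code of your own. Each camera call takes 0.05 s, during which the arm holds its last target.

## Working session

There is one attempt and no reset: what is moved stays moved. The work goes in short steps, Python scripts to look and compute and a shell command to move; the robot and the scene stay as the last step left them, time stands still between calls to the robot, and variables do not carry over. Pictures are saved under pics/ and viewed, and the job is handed in when it is done.

```bash
ls; mkdir -p pics; python3 - <<'E'
from cell import telemetry, optics, env, models
import cv2
print(telemetry.get_obs()); print(env.tip_reach)
for n in("scene","top","wrist"):
    c=optics.read_camera(n); cv2.imwrite(f"pics/{n}0.png",c["image"]); print(n,c["fx"],c["fy"],c["cx"],c["cy"],c["k1"],c["cam_to_world"].round(3).tolist())
E
```

```text
pics
{'time_s': 0.0, 'qpos': array([-65.31007131,  18.44164015,  -4.01542975,  83.17491432,
         1.29690717,  78.54069142,  -3.26032422]), 'joint_velocities': array([-0.054232  ,  0.08713151, -0.03932719,  0.05242522, -0.05988028,
        0.0043205 ,  0.05086031]), 'effort': array([-8.11367518e-04, -4.91282129e+01, -4.04546158e-01, -3.12546766e+01,
       -6.38746982e-02,  4.33170993e-02,  1.83386792e-04]), 'tool_pos': array([0.26300148, 0.59384563, 0.23843212]), 'tool_rot': array([-176.10413142,   89.88784446, -109.98435008]), 'force': array([-0.50819604,  0.72444709, -0.73529392]), 'wrist_torque': array([ 0.05404803, -0.01417846,  0.02931864]), 'grip_width': 0.08685414189528881}
0.017
scene 427.64242020359364 427.64242020359364 281.5619677531626 210.80457974040098 -0.08873682574559782 [[0.758, 0.452, -0.469, 0.035], [-0.651, 0.503, -0.568, -0.64], [-0.02, 0.736, 0.676, 0.879], [0.0, 0.0, 0.0, 1.0]]
top 408.4322759149525 408.4322759149525 278.9958232244604 210.06693504752226 -0.05945957332530978 [[0.022, 0.993, -0.114, 0.468], [-1.0, 0.02, -0.023, 0.022], [-0.021, 0.114, 0.993, 1.091], [0.0, 0.0, 0.0, 1.0]]
wrist 316.6440874783818 316.6440874783818 281.9670913888528 207.1298138541594 -0.048574968159442594 [[0.405, -0.882, -0.241, 0.197], [0.914, 0.39, 0.11, 0.623], [-0.003, -0.265, 0.964, 0.384], [0.0, 0.0, 0.0, 1.0]]
```

View pics/scene0.png

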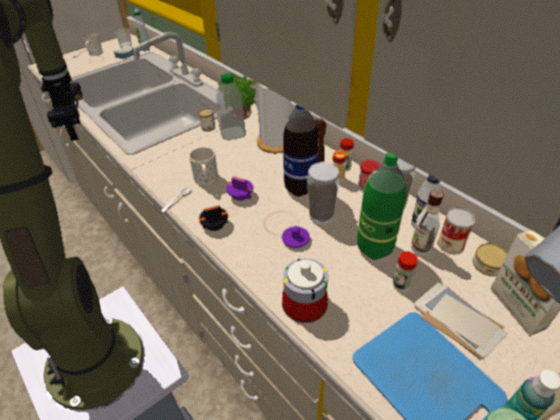

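View pics/top0.png

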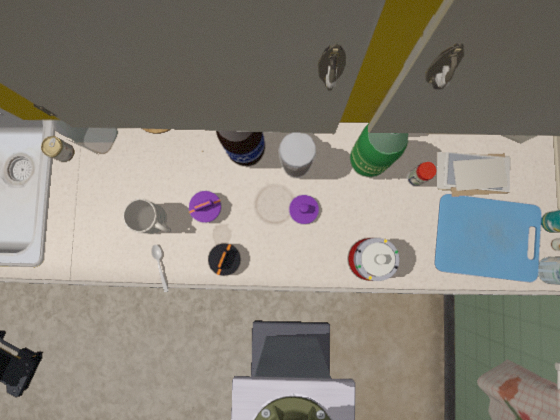

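View pics/wrist0.png

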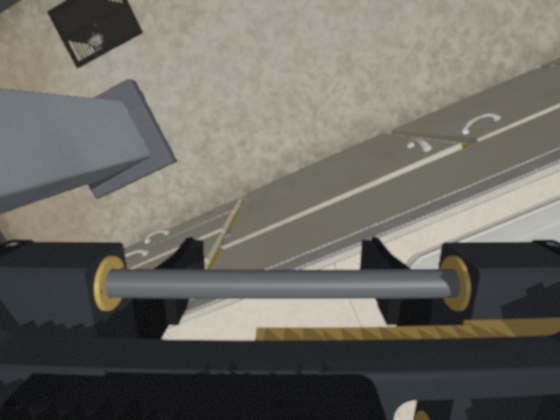

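The scene camera shows the grinder with the white cap at about (305,285), the black lid with orange pointers at (213,217), a purple lid at (240,188) and a purple cap at (295,237). In the top camera, the grinder is at (375,259), the black lid at (224,260), the purple lid at (205,207) and the purple cap at (304,209). I want the black lid and the white cap in the grinder, because the purple ones are the look-alikes. Next I'll confirm with a crop and measure.

```bash
cat > h.py <<'E'
from cell import telemetry, optics, env, models
import cv2, numpy as np
from scipy.spatial.transform import Rotation as R
def K(c): return np.array([[c["fx"],0,c["cx"]],[0,c["fy"],c["cy"]],[0,0,1.]])
def D(c): return np.array([c["k1"],0,0,0,0.])
def rays(c,uv):
    p=cv2.undistortPoints(np.asarray(uv,float).reshape(-1,1,2),K(c),D(c))[:,0]
    return np.c_[p[:,0],-p[:,1],-np.ones(len(p))]
def cloud(c):
    h,w=c["range_z"].shape; v,u=np.mgrid[:h,:w]
    r=rays(c,np.c_[u.ravel(),v.ravel()])*c["range_z"].reshape(-1,1)
    T=c["cam_to_world"]; P=r@T[:3,:3].T+T[:3,3]
    P[c["range_z"].ravel()<=0]=np.nan
    return P.reshape(h,w,3)
def atz(c,uv,z):
    T=c["cam_to_world"]; d=rays(c,uv)@T[:3,:3].T; o=T[:3,3]
    return o+d*((z-o[2])/d[:,2])[:,None]
def proj(c,P):
    T=c["cam_to_world"]; q=(np.atleast_2d(P)-T[:3,3])@T[:3,:3]; q=q*[1,-1,-1]
    return cv2.projectPoints(q,np.zeros(3),np.zeros(3),K(c),D(c))[0][:,0]
def tool():
    o=telemetry.get_obs(); return o["tool_pos"],R.from_euler("xyz",o["tool_rot"],degrees=True),o
def circ(P):
    A=np.c_[2*P[:,:2],np.ones(len(P))]; s=np.linalg.lstsq(A,(P[:,:2]**2).sum(1),rcond=None)[0]
    return s[:2],np.sqrt(s[2]+s[0]**2+s[1]**2)
E
python3 - <<'E'
from h import *
ims=[]
for n in("top","scene"):
    c=optics.read_camera(n); P=cloud(c); hsv=cv2.cvtColor(c["image"],cv2.COLOR_BGR2HSV)
    for l in("grinder","bayonet_lid","dust_cap","mouth","green_dot","lid_grip","coffee_jar","dotted_mug","spice_jar","spoon"):
        for r in models.landmark_of(n,l)[:4]:
            v,u=r["centre"][0]*420,r["centre"][1]*560
            z={"mouth":.11,"green_dot":.11,"lid_grip":.057,"dust_cap":.102}.get(l,0)
            print(n,l,round(r["confidence"],2),(round(u),round(v)),atz(c,[[u,v]],z)[0].round(3))
    for nm,uv in {"top":{"lid":(224,260),"cap":(380,259)},"scene":{"lid":(213,217),"cap":(305,280)}}[n].items():
        u,v=uv; im=c["image"][v-30:v+30,u-40:u+40]; ims.append(cv2.resize(im,(400,300),interpolation=cv2.INTER_CUBIC))
        q=P[v-30:v+30,u-40:u+40]; s=q.reshape(-1,3)
        print(n,nm)
        for lo in np.arange(0.01,.17,.008):
            k=(s[:,2]>lo)&(s[:,2]<lo+.008)
            if k.sum()>8: print(round(lo,3),k.sum(),s[k].min(0).round(3),s[k].max(0).round(3),s[k].mean(0).round(3))
cv2.imwrite("pics/crop1.png",np.vstack([np.hstack(ims[:2]),np.hstack(ims[2:])]))
E
```

```text
top grinder 0.93 (369, 259) [ 0.467 -0.194  0.   ]
top grinder 0.42 (377, 260) [ 0.465 -0.215  0.   ]
top bayonet_lid 0.95 (208, 209) [0.591 0.24  0.   ]
top bayonet_lid 0.62 (224, 256) [0.466 0.191 0.   ]
top dust_cap 0.78 (302, 208) [ 0.588 -0.011  0.102]
top dust_cap 0.59 (382, 260) [ 0.466 -0.205  0.102]
top mouth 0.9 (377, 259) [ 0.468 -0.192  0.11 ]
top green_dot 0.73 (400, 253) [ 0.482 -0.245  0.11 ]
top green_dot 0.43 (163, 266) [0.439 0.321 0.11 ]
top green_dot 0.23 (413, 180) [ 0.661 -0.28   0.11 ]
top lid_grip 0.73 (203, 204) [0.598 0.241 0.057]
top lid_grip 0.66 (221, 259) [0.459 0.189 0.057]
top coffee_jar 0.84 (297, 165) [0.717 0.002 0.   ]
top coffee_jar 0.59 (395, 253) [ 0.483 -0.264  0.   ]
top dotted_mug 0.59 (158, 221) [0.556 0.376 0.   ]
top spice_jar 0.68 (412, 178) [ 0.688 -0.311  0.   ]
top spoon 0.46 (164, 264) [0.44  0.353 0.   ]
top spoon 0.29 (411, 179) [ 0.685 -0.309  0.   ]
top spoon 0.17 (158, 222) [0.554 0.374 0.   ]
top lid
0.026 541 [0.417 0.144 0.027] [0.5   0.228 0.034] [0.46  0.185 0.032]
0.034 178 [0.418 0.147 0.034] [0.497 0.227 0.042] [0.457 0.1
[... 3515 characters left out ...]
082 86 [ 0.415 -0.247  0.082] [ 0.499 -0.171  0.09 ] [ 0.442 -0.225  0.086]
0.09 93 [ 0.415 -0.246  0.09 ] [ 0.497 -0.173  0.098] [ 0.435 -0.221  0.094]
0.098 102 [ 0.416 -0.247  0.098] [ 0.494 -0.169  0.106] [ 0.441 -0.225  0.102]
0.106 526 [ 0.414 -0.247  0.106] [ 0.519 -0.143  0.114] [ 0.459 -0.205  0.111]
0.114 639 [ 0.423 -0.235  0.114] [ 0.507 -0.155  0.122] [ 0.464 -0.199  0.118]
0.122 29 [ 0.437 -0.207  0.122] [ 0.494 -0.163  0.13 ] [ 0.462 -0.198  0.125]
0.13 24 [ 0.456 -0.207  0.13 ] [ 0.473 -0.187  0.138] [ 0.461 -0.2    0.134]
0.138 33 [ 0.456 -0.207  0.138] [ 0.48  -0.186  0.146] [ 0.463 -0.199  0.142]
0.146 63 [ 0.457 -0.206  0.146] [ 0.479 -0.184  0.153] [ 0.467 -0.196  0.149]
```

View pics/crop1.png

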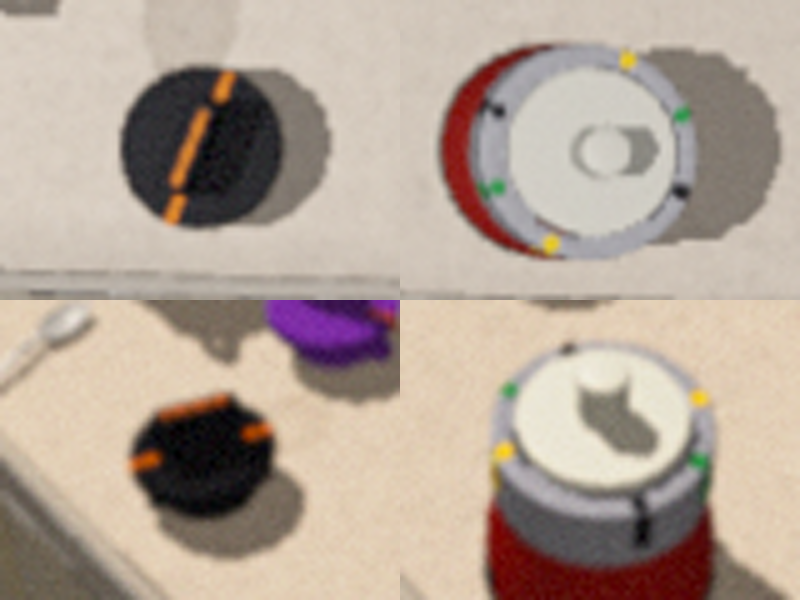

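The crop confirms both targets: the black lid has orange pointers and bar stripe, and the white cap sits in the red grinder with yellow, green and black dots visible. Next I'll measure the angles and centres from the coloured marks.

```bash
cat > marks.py <<'E'
from h import *
def marks(c,col,box,z):
    u0,v0,u1,v1=box; im=cv2.cvtColor(c["image"],cv2.COLOR_BGR2HSV)[v0:v1,u0:u1]
    lo,hi={"yellow":((20,110,120),(33,255,255)),"green":((60,80,60),(85,255,255)),"orange":((5,130,120),(19,255,255))}[col]
    m=cv2.inRange(im,lo,hi); n,l,s,ce=cv2.connectedComponentsWithStats(m)
    return [(s[i,4],(ce[i]+[u0,v0]).round(1).tolist(),atz(c,[ce[i]+[u0,v0]],z)[0].round(4).tolist()) for i in range(1,n) if s[i,4]>3]
E
python3 - <<'E'
from marks import *
for n,gb,lb in(("top",(340,230,410,290),(195,235,250,285)),("scene",(275,250,340,310),(190,195,240,240))):
    c=optics.read_camera(n)
    for col in("yellow","green"):
        for m in marks(c,col,gb,.11): print(n,col,m)
    for z in(.034,.066):
        for m in marks(c,"orange",lb,z): print(n,z,m)
    P=cloud(c).reshape(-1,3)
    k=(P[:,2]>.105)&(P[:,2]<.1145)&(abs(P[:,0]-.467)<.07)&(abs(P[:,1]+.194)<.07); 
    S=P[k]; ctr,_=circ(S); print("grinder")
    for it in range(3):
        a=np.arctan2(*(S[:,:2]-ctr).T[::-1]); r=np.hypot(*(S[:,:2]-ctr).T); b=((a+np.pi)/(2*np.pi)*48).astype(int)
        e=np.array([S[b==i][r[b==i].argmax()] for i in range(48) if (b==i).any()]); ctr,rad=circ(e)
    print(ctr.round(4),rad.round(4))
    k=(P[:,2]>.025)&(P[:,2]<.04)&(abs(P[:,0]-.459)<.06)&(abs(P[:,1]-.185)<.055); S=P[k]; ctr=S[:,:2].mean(0)
    for it in range(3):
        a=np.arctan2(*(S[:,:2]-ctr).T[::-1]); r=np.hypot(*(S[:,:2]-ctr).T); b=((a+np.pi)/(2*np.pi)*36).astype(int)
        e=np.array([S[b==i][r[b==i].argmax()] for i in range(36) if (b==i).any()]); ctr,rad=circ(e)
    print("lid",ctr.round(4),rad.round(4))
p,r,o=tool(); print(p,r.as_matrix().round(3))
E
```

```text
top yellow (np.int32(8), [385.0, 240.5], [0.5116, -0.2109, 0.11])
top yellow (np.int32(9), [369.9, 277.7], [0.4228, -0.1746, 0.11])
top green (np.int32(6), [396.0, 251.5], [0.4858, -0.2371, 0.11])
top green (np.int32(10), [358.6, 266.2], [0.4493, -0.1477, 0.11])
top 0.034 (np.int32(19), [228.4, 246.5], [0.4912, 0.1755, 0.034])
top 0.034 (np.int32(46), [221.3, 259.2], [0.4581, 0.1927, 0.034])
top 0.034 (np.int32(18), [218.5, 271.3], [0.4267, 0.1989, 0.034])
top 0.066 (np.int32(19), [228.4, 246.5], [0.4905, 0.1708, 0.066])
top 0.066 (np.int32(46), [221.3, 259.2], [0.4584, 0.1875, 0.066])
top 0.066 (np.int32(18), [218.5, 271.3], [0.428, 0.1936, 0.066])
grinder
[ 0.4684 -0.1925] 0.0519
lid [0.459  0.1864] 0.0418
scene yellow (np.int32(10), [324.5, 269.2], [0.5128, -0.2122, 0.11])
scene yellow (np.int32(12), [285.2, 280.1], [0.4242, -0.1757, 0.11])
scene green (np.int32(9), [324.3, 281.9], [0.4865, -0.2382, 0.11])
scene 0.034 (np.int32(23), [211.5, 207.8], [0.4757, 0.2184, 0.034])
scene 0.034 (np.int32(12), [224.0, 212.7], [0.4913, 0.176, 0.034])
scene 0.034 (np.int32(14), [201.4, 218.9], [0.427, 0.1984, 0.034])
scene 0.066 (np.int32(23), [211.5, 207.8], [0.459, 0.1859, 0.066])
scene 0.066 (np.int32(12), [224.0, 212.7], [0.474, 0.1451, 0.066])
scene 0.066 (np.int32(14), [201.4, 218.9], [0.4122, 0.1666, 0.066])
grinder
[ 0.4674 -0.1951] 0.0519
lid [0.4578 0.1848] 0.0425
[0.26315786 0.5943585  0.23958432] [[ 0.    -0.914  0.405]
 [ 0.     0.405  0.914]
 [-1.    -0.     0.   ]]
```

```bash
cat > plan.py <<'E'
import sys,numpy as np
# usage: x y z th  -> X Y Z TH (m, deg) commanded poses; prints tool shift mm & turn
x,y,z,t,X,Y,Z,T=map(float,sys.argv[1:])
a=np.radians(t); d=np.array([X-x,Y-y,Z-z])*1e3
print("shift",np.round([-d[2],-np.sin(a)*d[0]+np.cos(a)*d[1],np.cos(a)*d[0]+np.sin(a)*d[1]],1),"turn",round(np.radians(t-T),4),"rows",np.linalg.norm(d)/41.7,abs(T-t)/7.16)
E
python3 plan.py .263 .594 .24 66.1 .5 .2 .24 66.1;python3 plan.py .5 .2 .24 66.1 .468 -.1935 .24 66.1
```

```text
shift [  -0.  -376.3 -264.2] turn 0.0 rows 11.026090998168081 0.0
shift [  -0.  -130.2 -372.7] turn 0.0 rows 9.46760190628649 0.0
```

```bash
python3 -m pendant '[[87,[0,-188,-132],[0,0,0]],[87,[0,-188,-132],[0,0,0]],[87,[0,-188,-132],[0,0,0]],[87,[0,-188,-132],[0,0,0]],[87,[0,-188,-132],[0,0,0]],[87,[0,-188,-132],[0,0,0]],[87,[0,-188,-132],[0,0,0]],[87,[0,-188,-132],[0,0,0]],[87,[0,-188,-132],[0,0,0]]]'
python3 -m pendant '[[87,[0,-188,-132],[0,0,0]],[87,[0,-188,-132],[0,0,0]],[87,[0,-188,-132],[0,0,0]],[87,[0,-188,-132],[0,0,0]],[87,[0,-188,-132],[0,0,0]],[87,[0,-188,-132],[0,0,0]],[87,[0,-188,-132],[0,0,0]],[87,[0,-188,-132],[0,0,0]],[87,[0,-188,-132],[0,0,0]]]'
```

```text
time_s: 2.1
tool_pos: [0.3808, 0.3986, 0.2398]
tool_rot: [37.1, 89.9, 103.2]
force: [-0.6, 0.6, -0.4]
grip_width: 0.0866
time_s: 2.85
tool_pos: [0.4992, 0.2035, 0.2394]
tool_rot: [61.7, 89.9, 128.0]
force: [-0.5, 0.4, 0.3]
grip_width: 0.0872
```

```bash
python3 -m pendant '[[87,[0,-65,-186],[0,0,0]],[87,[0,-65,-186],[0,0,0]],[87,[0,-65,-186],[0,0,0]],[87,[0,-65,-186],[0,0,0]],[87,[0,-65,-186],[0,0,0]],[87,[0,-65,-186],[0,0,0]],[87,[0,-65,-186],[0,0,0]],[87,[0,-65,-186],[0,0,0]]]'
python3 -m pendant '[[87,[0,-65,-186],[0,0,0]],[87,[0,-65,-186],[0,0,0]],[87,[0,-65,-186],[0,0,0]],[87,[0,-65,-186],[0,0,0]],[87,[0,-65,-186],[0,0,0]],[87,[0,-65,-186],[0,0,0]],[87,[0,-65,-186],[0,0,0]],[87,[0,-65,-186],[0,0,0]],[87,[0,-65,-186],[0,0,0]],[87,[0,-65,-186],[0,0,0]]]'
python3 - <<'E'
from h import *
p,r,o=tool(); print(p.round(4),r.as_matrix().round(3).tolist(),o["qpos"].round(1))
c=optics.read_camera("wrist"); cv2.imwrite("pics/w1.png",c["image"])
E
```

```text
time_s: 3.52
tool_pos: [0.4843, 0.0072, 0.2396]
tool_rot: [11.0, 89.9, 77.4]
force: [-0.2, 1.4, -0.7]
grip_width: 0.0868
time_s: 4.35
tool_pos: [0.4691, -0.1896, 0.2394]
tool_rot: [54.3, 90.0, 120.7]
force: [-0.3, -0.2, 0.5]
grip_width: 0.0872
[ 0.4691 -0.1896  0.2394] [[-0.0, -0.916, 0.401], [0.0, 0.401, 0.916], [-1.0, 0.0, 0.0]] [-1.670e+01 -1.000e-01  3.600e+01  1.044e+02  1.000e-01  7.580e+01
  8.560e+01]
```

View pics/w1.png

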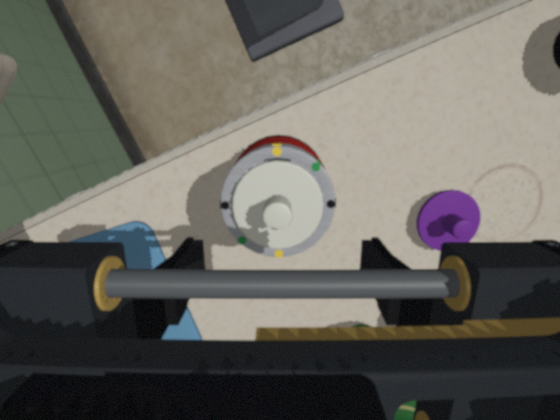

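Wrist view: the cap knob is at (277,211), with yellow marks at (277,151) and (279,254). I'll refine from this camera.

```bash
python3 - <<'E'
from marks import *
for i in range(2):
    c=optics.read_camera("wrist"); p,r,o=tool(); m=r.as_matrix(); print(p.round(4),np.degrees(np.arctan2(m[1,2],m[0,2])).round(2))
Y=marks(c,"yellow",(200,130,350,270),.11);G=marks(c,"green",(200,130,350,270),.11)
for m in Y+G: print(m)
g=cv2.cvtColor(c["image"],cv2.COLOR_BGR2GRAY)
P=cloud(c).reshape(-1,3)
for lo,hi in((.14,.155),(.113,.123)):
    k=(P[:,2]>lo)&(P[:,2]<hi)&(abs(P[:,0]-.467)<.06)&(abs(P[:,1]+.194)<.06); print(k.sum(),P[k].min(0).round(4),P[k].max(0).round(4),P[k].mean(0).round(4))
E
```

```text
[ 0.4689 -0.1905  0.2395] 66.28
[ 0.4687 -0.1909  0.2396] 66.24
(np.int32(85), [277.4, 148.6], [0.4229, -0.175, 0.11])
(np.int32(44), [279.5, 253.0], [0.5121, -0.2125, 0.11])
(np.int32(54), [316.6, 166.1], [0.4504, -0.1499, 0.11])
(np.int32(42), [242.9, 239.6], [0.4862, -0.2382, 0.11])
706 [ 0.4563 -0.2061  0.1401] [ 0.4794 -0.1826  0.1507] [ 0.467  -0.1938  0.1474]
5313 [ 0.4286 -0.2329  0.1131] [ 0.5074 -0.155   0.1229] [ 0.466 -0.193  0.118]
```

```bash
python3 -m pendant '[[87,[40,-1,-2],[0,0,0]],[87,[80,-1,-2],[0,0,0]],[87,[100,-1,-2],[0,0,0]],[87,[100,-1,-2],[0,0,0]],[87,[100,-1,-2],[0,0,0]],[87,[100,-1,-2],[0,0,0]]]'
python3 - <<'E'
from h import *
c=optics.read_camera("wrist"); cv2.imwrite("pics/w2.png",c["image"]); p,r,o=tool(); print(p,o["force"])
E
```

```text
time_s: 5.0
tool_pos: [0.4697, -0.1945, 0.1412]
tool_rot: [-80.5, 89.9, -14.3]
force: [0.6, -0.2, -0.4]
grip_width: 0.087
[ 0.4700412  -0.19463628  0.14161643] [ 0.20646893 -0.54263568 -0.30474196]
```

View pics/w2.png

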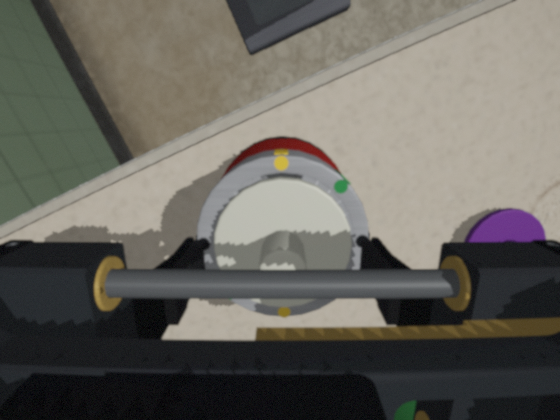

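The knob is centred between the pads, at column ~282, so I'll close.

```bash
python3 -m pendant '[[20,[0,0,0],[0,0,0]],[20,[0,0,0],[0,0,0]],[20,[0,0,0],[0,0,0]],[20,[0,0,0],[0,0,0]],[20,[0,0,0],[0,0,0]],[20,[0,0,0],[0,0,0]],[20,[0,0,0],[0,0,0]],[20,[0,0,0],[0,0,0]]]' 25
python3 -m pendant '[[20,[-10,0,0],[0,0,0]],[20,[-30,0,0],[0,0,0]],[20,[-60,0,0],[0,0,0]],[20,[-70,0,0],[0,0,0]],[20,[-70,0,0],[0,0,0]]]'
python3 - <<'E'
from h import *
c=optics.read_camera("wrist"); cv2.imwrite("pics/w3.png",c["image"]); p,r,o=tool(); print(p,o["force"],o["grip_width"])
E
```

```text
time_s: 5.72
tool_pos: [0.4685, -0.1943, 0.1395]
tool_rot: [40.3, 90.0, 106.4]
force: [0.1, -1.0, -0.6]
grip_width: 0.0415
time_s: 6.13
tool_pos: [0.4705, -0.195, 0.213]
tool_rot: [-73.0, 89.6, -6.9]
force: [1.2, 0.2, -0.7]
grip_width: 0.0208
[ 0.46937919 -0.19453142  0.21090503] [-0.2877477  -0.15768612 -0.25003533] 0.020094726592805732
```

View pics/w3.png

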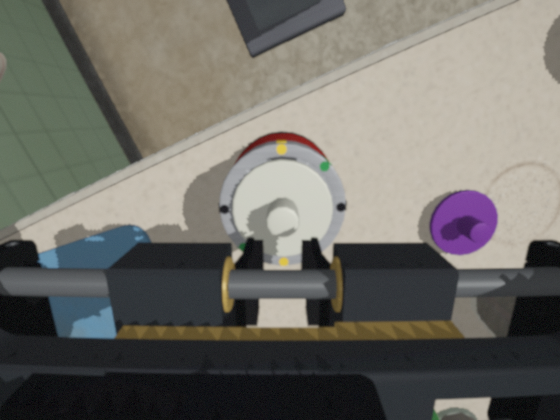

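The fingers close slower than I allowed for, so they missed. The cap is still seated, with its knob at (283,218). I'll reopen part way and try again.

```bash
python3 -m pendant '[[60,[0,0,0],[0,0,0]],[60,[0,0,0],[0,0,0]],[60,[0,0,0],[0,0,0]],[60,[0,0,0],[0,0,0]],[60,[0,0,0],[0,0,0]],[60,[0,0,0],[0,0,0]],[60,[0,0,0],[0,0,0]],[60,[0,0,0],[0,0,0]]]'
python3 -m pendant '[[60,[35,0,0],[0,0,0]],[60,[70,0,0],[0,0,0]],[60,[70,0,0],[0,0,0]],[60,[70,0,0],[0,0,0]],[60,[70,0,0],[0,0,0]]]'
python3 -m pendant '[[15,[0,0,0],[0,0,0]],[15,[0,0,0],[0,0,0]],[15,[0,0,0],[0,0,0]],[15,[0,0,0],[0,0,0]],[15,[0,0,0],[0,0,0]],[15,[0,0,0],[0,0,0]],[15,[0,0,0],[0,0,0]],[15,[0,0,0],[0,0,0]],[15,[0,0,0],[0,0,0]],[15,[0,0,0],[0,0,0]]]' 25
```

```text
time_s: 6.85
tool_pos: [0.4685, -0.1943, 0.2095]
tool_rot: [84.3, 90.0, 150.4]
force: [-0.3, -0.2, -0.5]
grip_width: 0.0586
time_s: 7.27
tool_pos: [0.4685, -0.1943, 0.1403]
tool_rot: [99.9, 90.0, 166.0]
force: [0.9, -0.1, 1.0]
grip_width: 0.0601
time_s: 8.1
tool_pos: [0.4685, -0.1942, 0.1396]
tool_rot: [9.1, 90.0, 75.2]
force: [-0.1, 0.0, 0.7]
grip_width: 0.0233
```

```bash
python3 -m pendant '[[15,[0,0,0],[0,0,0]],[15,[-10,0,0],[0,0,0]],[15,[-25,0,0],[0,0,0]],[15,[-50,0,0],[0,0,0]],[15,[-70,0,0],[0,0,0]],[15,[-70,0,0],[0,0,0]],[15,[-70,0,0],[0,0,0]]]'
python3 - <<'E'
from h import *
c=optics.read_camera("wrist"); cv2.imwrite("pics/w4.png",c["image"]); p,r,o=tool(); print(p,o["force"],o["grip_width"])
c=optics.read_camera("scene"); cv2.imwrite("pics/s4.png",cv2.resize(c["image"][180:330,200:400],(800,600)))
E
python3 plan.py .468 -.194 .21 66.2 .462 -.005 .21 66.2
```

```text
time_s: 8.68
tool_pos: [0.4692, -0.1946, 0.2109]
tool_rot: [-69.2, 89.8, -3.1]
force: [0.0, 0.9, -1.0]
grip_width: 0.0232
[ 0.46841008 -0.19423769  0.20962685] [-0.09721479 -0.42763779 -0.98849031] 0.023129477933925724
shift [ -0.   81.8 170.5] turn 0.0 rows 4.53465741275379 0.0
```

View pics/s4.png

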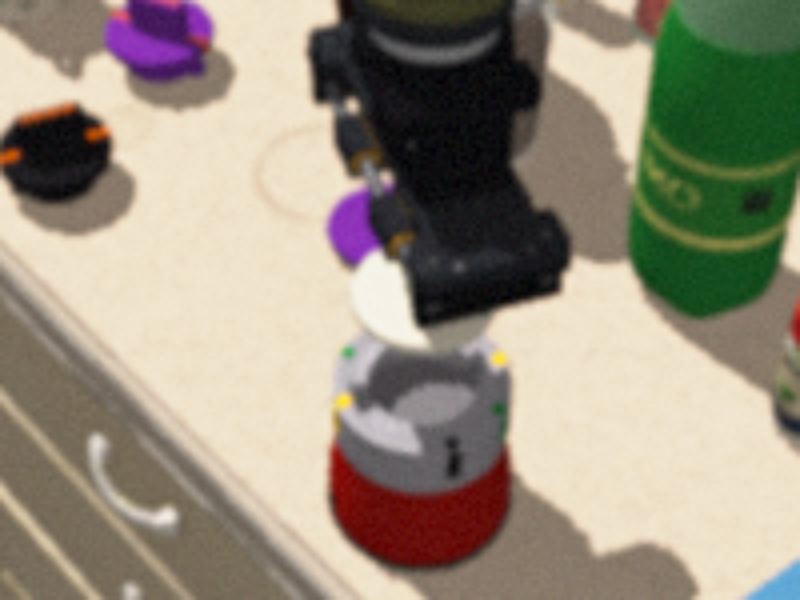

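The cap is lifted level and the mouth is open. I'll carry it to the free spot and lower it.

```bash
python3 -m pendant '[[15,[0,16,34],[0,0,0]],[15,[0,33,68],[0,0,0]],[15,[0,49,102],[0,0,0]],[15,[0,65,136],[0,0,0]],[15,[0,82,170],[0,0,0]],[15,[0,82,170],[0,0,0]],[15,[0,82,170],[0,0,0]],[15,[40,82,170],[0,0,0]],[15,[80,82,170],[0,0,0]],[15,[120,82,170],[0,0,0]]]'
python3 -m pendant '[[15,[30,0,0],[0,0,0]],[15,[42,0,0],[0,0,0]],[15,[48,0,0],[0,0,0]],[15,[51,0,0],[0,0,0]],[15,[51,0,0],[0,0,0]],[15,[52,0,0],[0,0,0]],[15,[52,0,0],[0,0,0]]]'
python3 - <<'E'
from h import *
c=optics.read_camera("scene"); cv2.imwrite("pics/s5.png",cv2.resize(c["image"][150:300,180:380],(800,600))); p,r,o=tool(); print(p,o["force"],o["grip_width"])
E
```

```text
time_s: 9.62
tool_pos: [0.4624, -0.0072, 0.0882]
tool_rot: [-73.2, 89.9, -7.2]
force: [0.3, -0.4, -1.4]
grip_width: 0.023
time_s: 10.2
tool_pos: [0.4632, -0.0061, 0.0382]
tool_rot: [-60.9, 89.9, 5.1]
force: [0.3, -0.2, -0.1]
grip_width: 0.0231
[ 0.46309358 -0.00596315  0.03815819] [ 0.52081236 -0.29611501 -0.80758291] 0.023562348777010318
```

View pics/s5.png

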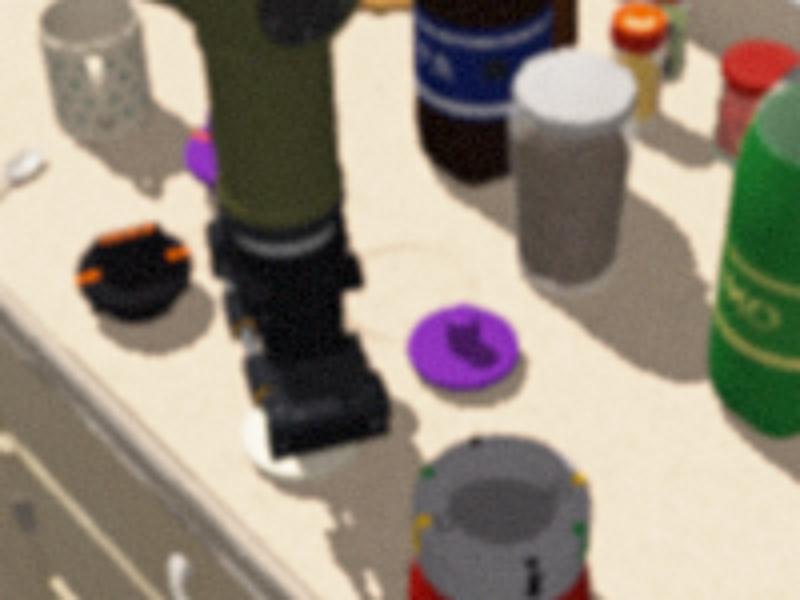

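The cap is at the table with almost no contact force, so I'll lower 1 mm more, open and retreat.

```bash
python3 -m pendant '[[15,[1,0,0],[0,0,0]],[15,[1,0,0],[0,0,0]],[60,[1,0,0],[0,0,0]],[60,[1,0,0],[0,0,0]],[60,[1,0,0],[0,0,0]],[60,[1,0,0],[0,0,0]],[60,[1,0,0],[0,0,0]],[60,[1,0,0],[0,0,0]],[60,[1,0,0],[0,0,0]],[60,[1,0,0],[0,0,0]]]'
python3 -m pendant '[[60,[-20,0,0],[0,0,0]],[60,[-60,0,0],[0,0,0]],[60,[-100,0,0],[0,0,0]],[60,[-140,0,0],[0,0,0]],[60,[-161,0,0],[0,0,0]],[60,[-161,0,0],[0,0,0]]]'
python3 - <<'E'
from h import *
p,r,o=tool(); m=r.as_matrix(); print(p,np.degrees(np.arctan2(m[1,2],m[0,2])),o["grip_width"])
E
python3 plan.py .462 -.005 .198 66.2 .459 .187 .198 70.3
```

```text
time_s: 11.08
tool_pos: [0.4623, -0.0056, 0.0365]
tool_rot: [37.0, 90.0, 103.1]
force: [-0.1, -0.0, -0.1]
grip_width: 0.059
time_s: 11.58
tool_pos: [0.4657, -0.0055, 0.2031]
tool_rot: [-53.0, 89.4, 13.1]
force: [0.2, 0.5, 1.3]
grip_width: 0.0602
[ 0.46567382 -0.00545884  0.20310743] 66.11450707724141 0.060181794391663185
shift [ -0.   80.2 174.5] turn -0.0716 rows 4.604878562821657 0.5726256983240215
```

```bash
python3 -m pendant '[[60,[0,20,43],[-0.07,0,0]],[60,[0,40,87],[-0.07,0,0]],[60,[0,60,130],[-0.07,0,0]],[60,[0,80,174],[-0.07,0,0]],[60,[0,80,174],[-0.07,0,0]],[60,[0,80,174],[-0.07,0,0]],[60,[0,80,174],[-0.07,0,0]],[60,[0,80,174],[-0.07,0,0]],[60,[0,80,174],[-0.07,0,0]]]'
python3 - <<'E'
from marks import *
c=optics.read_camera("wrist");p,r,o=tool(); m=r.as_matrix(); print(p.round(4),np.degrees(np.arctan2(m[1,2],m[0,2])).round(2))
cv2.imwrite("pics/w6.png",c["image"])
for z in(.034,.066):
    for q in marks(c,"orange",(180,60,400,270),z): print(z,q)
c=optics.read_camera("top");cv2.imwrite("pics/t6.png",c["image"]); P=cloud(c).reshape(-1,3)
k=(P[:,2]>.008)&(P[:,2]<.06)&(abs(P[:,0]-.462)<.06)&(abs(P[:,1]+.005)<.06); print(k.sum(),P[k].min(0).round(3),P[k].max(0).round(3))
E
```

```text
time_s: 12.33
tool_pos: [0.4597, 0.1841, 0.197]
tool_rot: [159.4, 89.9, -130.6]
force: [-0.3, -0.0, -0.3]
grip_width: 0.0601
[0.4598 0.1842 0.1973] 69.98
0.034 (np.int32(108), [284.6, 159.3], [0.4273, 0.1979, 0.034])
0.034 (np.int32(262), [284.5, 201.5], [0.467, 0.1835, 0.034])
0.034 (np.int32(39), [284.4, 229.9], [0.4954, 0.1731, 0.034])
0.066 (np.int32(108), [284.6, 159.3], [0.4237, 0.199, 0.066])
0.066 (np.int32(262), [284.5, 201.5], [0.4593, 0.1861, 0.066])
0.066 (np.int32(39), [284.4, 229.9], [0.4847, 0.1768, 0.066])
699 [ 0.424 -0.042  0.008] [0.5   0.034 0.049]
```

View pics/w6.png

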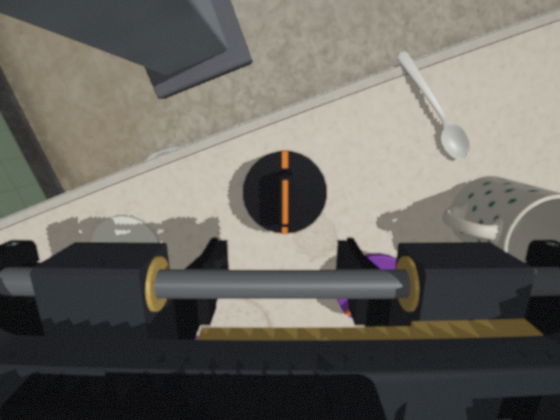

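View pics/t6.png

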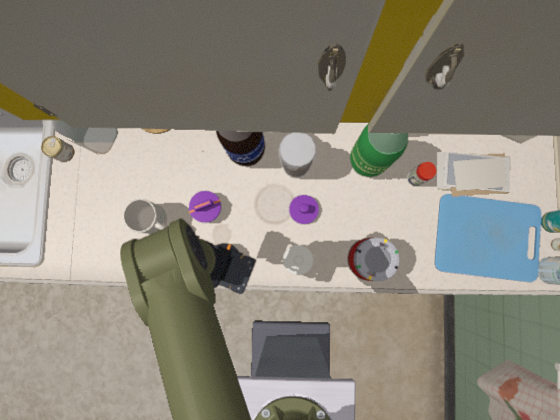

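The wrist view shows the black lid centred at (285,192), with its orange bar vertical and so aligned with the jaws. In the top view the white cap stands upright at (298,260). I'll descend and grip the bar.

```bash
python3 -m pendant '[[60,[40,0,1],[0,0,0]],[60,[80,1,1],[0,0,0]],[60,[115,1,1],[0,0,0]],[60,[132,1,1],[0,0,0]],[60,[142,1,1],[0,0,0]],[60,[142,1,1],[0,0,0]],[60,[142,1,1],[0,0,0]],[60,[142,1,1],[0,0,0]]]'
python3 -m pendant '[[5,[0,0,0],[0,0,0]],[5,[0,0,0],[0,0,0]],[5,[0,0,0],[0,0,0]],[5,[0,0,0],[0,0,0]],[5,[0,0,0],[0,0,0]],[5,[0,0,0],[0,0,0]],[5,[0,0,0],[0,0,0]],[5,[0,0,0],[0,0,0]],[5,[0,0,0],[0,0,0]],[5,[0,0,0],[0,0,0]]]' 50
python3 -m pendant '[[5,[0,0,0],[0,0,0]],[5,[0,0,0],[0,0,0]],[5,[0,0,0],[0,0,0]]]'
python3 - <<'E'
from marks import *
c=optics.read_camera("wrist");p,r,o=tool(); m=r.as_matrix(); print(p.round(4),np.degrees(np.arctan2(m[1,2],m[0,2])).round(2))
cv2.imwrite("pics/w7.png",c["image"])
E
```

```text
time_s: 13.1
tool_pos: [0.4605, 0.1875, 0.0573]
tool_rot: [-41.5, 89.8, 28.6]
force: [0.6, -0.3, 0.7]
grip_width: 0.0598
time_s: 13.93
tool_pos: [0.459, 0.1871, 0.0555]
tool_rot: [141.0, 90.0, -148.8]
force: [-0.6, 0.2, 0.2]
grip_width: 0.0136
time_s: 14.18
tool_pos: [0.459, 0.1871, 0.0555]
tool_rot: [162.9, 90.0, -126.9]
force: [-0.5, 0.5, 0.5]
grip_width: 0.0137
[0.459  0.1871 0.0555] 70.13
```

View pics/w7.png

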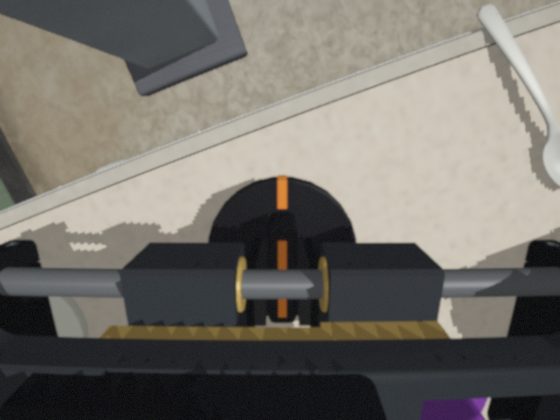

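Bar gripped (13.7 mm). I'll lift and carry it to above the mouth.

```bash
python3 plan.py .459 .187 .0555 70.2 .468 -.194 .2055 67.5
python3 -m pendant '[[5,[-10,0,0],[0,0,0]],[5,[-30,0,0],[0,0,0]],[5,[-60,0,0],[0,0,0]],[5,[-90,0,0],[0,0,0]],[5,[-120,0,0],[0,0,0]],[5,[-150,0,0],[0,0,0]],[5,[-150,0,0],[0,0,0]],[5,[-150,0,0],[0,0,0]]]'
python3 - <<'E'
from marks import *
c=optics.read_camera("wrist");p,r,o=tool(); m=r.as_matrix(); print(p.round(4),np.degrees(np.arctan2(m[1,2],m[0,2])).round(2),o["grip_width"],o["force"])
cv2.imwrite("pics/w8.png",c["image"])
E
```

```text
shift [-150.  -137.5 -355.4] turn 0.0471 rows 9.821659039304603 0.3770949720670395
time_s: 14.9
tool_pos: [0.4601, 0.1876, 0.2079]
tool_rot: [-38.3, 89.7, 31.8]
force: [-0.1, 0.3, -2.7]
grip_width: 0.0136
[0.4589 0.1871 0.206 ] 70.13 0.013460573385356672 [-0.9419159  -0.16924355 -1.06692583]
```

View pics/w8.png

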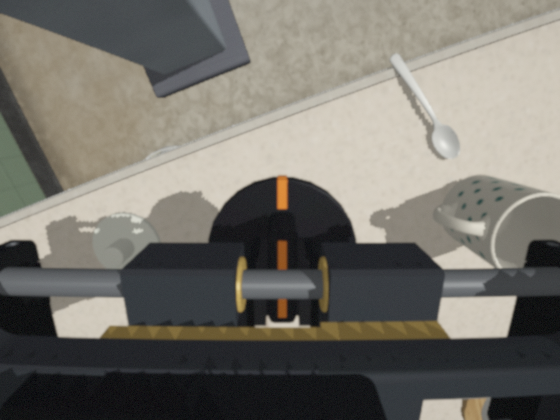

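```bash
python3 -m pendant '[[5,[0,-15,-39],[0.02,0,0]],[5,[0,-29,-75],[0.047,0,0]],[5,[0,-43,-111],[0.047,0,0]],[5,[0,-57,-147],[0.047,0,0]],[5,[0,-71,-183],[0.047,0,0]],[5,[0,-85,-219],[0.047,0,0]],[5,[0,-99,-255],[0.047,0,0]],[5,[0,-113,-291],[0.047,0,0]],[5,[0,-127,-327],[0.047,0,0]],[5,[0,-137,-355],[0.047,0,0]]]'
python3 -m pendant '[[5,[0,0,0],[0,0,0]],[5,[0,0,0],[0,0,0]],[5,[0,0,0],[0,0,0]],[5,[0,0,0],[0,0,0]]]'
python3 - <<'E'
from marks import *
c=optics.read_camera("wrist");p,r,o=tool(); m=r.as_matrix(); print(p.round(4),np.degrees(np.arctan2(m[1,2],m[0,2])).round(2),o["grip_width"],o["force"],o["qpos"].round(1))
cv2.imwrite("pics/w9.png",c["image"])
z=p[2]-.0555
for q in marks(c,"orange",(250,100,310,235),z+.034): print(q)
# lid rim circle from depth
P=cloud(c)[150:240,190:380].reshape(-1,3); k=abs(P[:,2]-z-.034)<.006; S=P[k]
rel=(S-p)@np.c_[m[:,1],m[:,2]]; 
print(len(S)); b=np.round(rel[:,1]*1000/3).astype(int)
E_=np.array([rel[b==i][rel[b==i][:,0].argmax()] for i in range(-12,13) if (b==i).sum()>3]); print(E_[:3].round(4)); ctr,rad=circ(E_); print("lid centre in tool y,z",ctr.round(4),rad.round(4))
for col in("yellow","green"):
    for q in marks(c,col,(180,60,400,330),.11): print(col,q)
c=optics.read_camera("scene"); cv2.imwrite("pics/s9.png",cv2.resize(c["image"][190:340,200:400],(800,600)))
for q in marks(c,"orange",(270,200,340,280),z+.034): print(q)
E
```

```text
time_s: 15.78
tool_pos: [0.4654, -0.1964, 0.204]
tool_rot: [125.6, 89.8, -167.1]
force: [0.6, 0.3, -1.1]
grip_width: 0.0138
time_s: 16.12
tool_pos: [0.4669, -0.1915, 0.2045]
tool_rot: [85.8, 89.9, 153.3]
force: [-0.3, 1.2, -1.4]
grip_width: 0.0135
[ 0.4671 -0.1915  0.2048] 67.6 0.013304505957625452 [-0.48915093  0.08726799 -1.59284695] [-17.7   1.3  37.9 107.3  -0.8  71.8  88. ]
(np.int32(22), [280.5, 146.5], [0.4123, -0.17, 0.1833])
(np.int32(374), [282.0, 192.0], [0.435, -0.1786, 0.1833])
6277
[[ 0.0241 -0.0346]
 [ 0.0279 -0.0318]
 [ 0.0308 -0.0287]]
lid centre in tool y,z [ 0.0009 -0.0004] 0.0412
yellow (np.int32(104), [280.4, 154.4], [0.4227, -0.1749, 0.11])
yellow (np.int32(143), [240.3, 268.1], [0.4965, -0.2416, 0.11])
yellow (np.int32(125), [325.0, 283.7], [0.537, -0.1815, 0.11])
yellow (np.int32(139), [239.7, 301.7], [0.5253, -0.2554, 0.11])
yellow (np.int32(479), [361.2, 325.5], [0.5882, -0.1662, 0.11])
yellow (np.int32(35), [187.0, 328.1], [0.532, -0.3101, 0.11])
yellow (np.int32(22), [207.0, 328.5], [0.539, -0.2937, 0.11])
yellow (np.int32(20), [227.5, 328.5], [0.5458, -0.2767, 0.11])
yellow (np.int32(19), [248.3, 328.5], [0.5528, -0.2596, 0.11])
yellow (np.int32(10), [268.5, 329.0], [0.56, -0.2432, 0.11])
yellow (np.int32(10), [289.5, 329.0], [0.5671, -0.226, 0.11])
yellow (np.int32(11), [309.9, 328.7], [0.5737, -0.2093, 0.11])
green (np.int32(64), [324.3, 175.4], [0.4503, -0.1499, 0.11])
(np.int32(30), [289.6, 256.8], [0.4355, -0.1786, 0.1833])
```

View pics/w9.png

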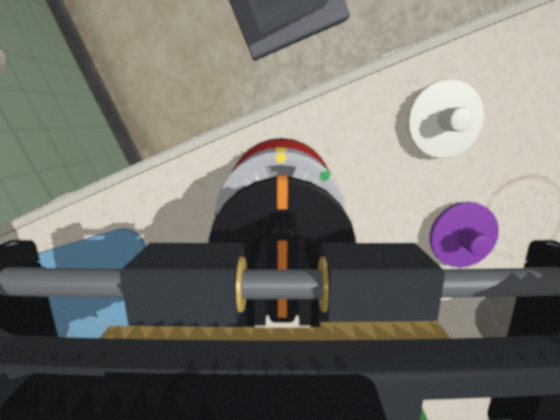

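View pics/s9.png

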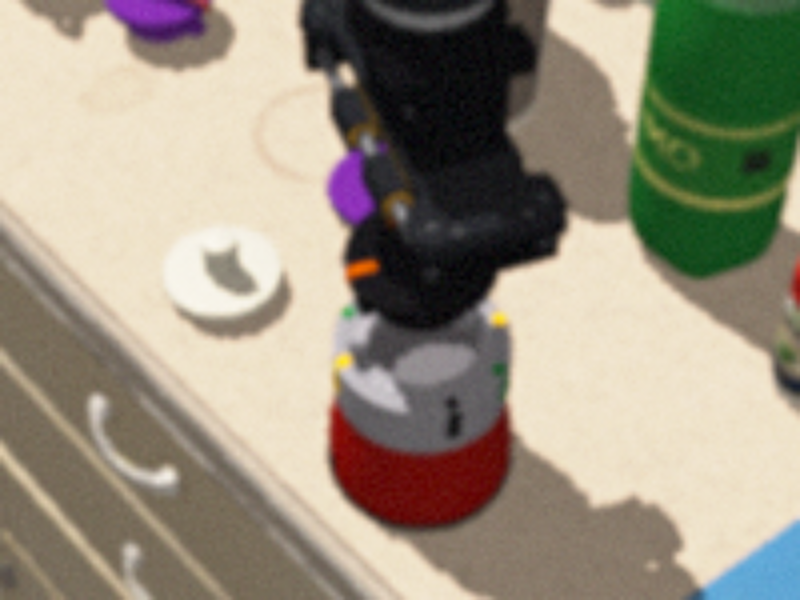

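The lid is centred on the TCP within 1 mm and its angle matches yellow to about 0.3°. In the scene view the white cap stands upright at (220,280) in the enlarged crop. I'll correct by about 2.5 mm and lower it to just above the collar.

```bash
python3 -m pendant '[[5,[10,-1.7,-1.8],[0,0,0]],[5,[20,-1.7,-1.8],[0,0,0]],[5,[28,-1.7,-1.8],[0,0,0]],[5,[33,-1.7,-1.8],[0,0,0]],[5,[35,-1.7,-1.8],[0,0,0]],[5,[35,-1.7,-1.8],[0,0,0]],[5,[35,-1.7,-1.8],[0,0,0]],[5,[35,-1.7,-1.8],[0,0,0]]]'
python3 - <<'E'
from marks import *
c=optics.read_camera("wrist");p,r,o=tool(); m=r.as_matrix(); print(p.round(4),np.degrees(np.arctan2(m[1,2],m[0,2])).round(2),o["force"].round(1))
cv2.imwrite("pics/w10.png",c["image"])
z=p[2]-.0555
for q in marks(c,"orange",(265,160,300,235),z+.034): print(q)
for q in marks(c,"yellow",(240,100,300,200),.11)+marks(c,"green",(240,100,360,230),.11): print(q)
E
```

```text
time_s: 16.88
tool_pos: [0.4684, -0.1957, 0.1709]
tool_rot: [-73.7, 90.0, -6.2]
force: [0.5, -1.0, -1.9]
grip_width: 0.0135
[ 0.4684 -0.1957  0.171 ] 67.43 [-0.4 -0.5 -0.9]
(np.int32(373), [282.0, 192.1], [0.4366, -0.1828, 0.1495])
(np.int32(143), [285.1, 155.0], [0.4229, -0.175, 0.11])
(np.int32(95), [336.2, 179.1], [0.4504, -0.1498, 0.11])
```

View pics/w10.png

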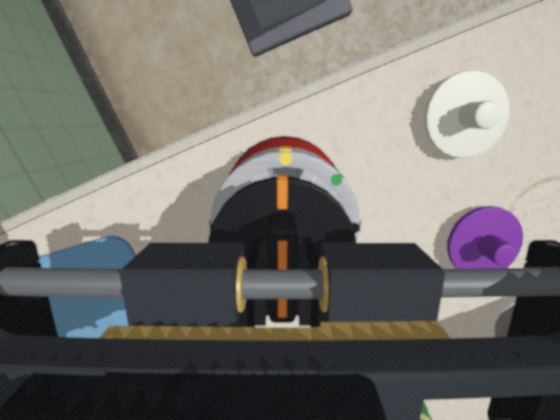

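The yellow mark and pointer show that the lid sits about 1.5 mm too far to -y. I'll correct that and lower in stages, watching the force.

```bash
python3 -m pendant '[[5,[0,1,1.4],[0,0,0]],[5,[1,1,1.4],[0,0,0]],[5,[4,1,1.4],[0,0,0]],[5,[7,1,1.4],[0,0,0]],[5,[10,1,1.4],[0,0,0]],[5,[12,1,1.4],[0,0,0]],[5,[12,1,1.4],[0,0,0]],[5,[12,1,1.4],[0,0,0]]]'
python3 - <<'E'
from marks import *
c=optics.read_camera("wrist");p,r,o=tool(); m=r.as_matrix(); print(p.round(4),np.degrees(np.arctan2(m[1,2],m[0,2])).round(2),o["force"].round(1),o["wrist_torque"].round(2))
z=p[2]-.0555
for q in marks(c,"orange",(265,160,300,235),z+.034): print(q)
for q in marks(c,"yellow",(240,100,300,200),.11)+marks(c,"green",(240,100,360,230),.11): print(q)
E
```

```text
time_s: 17.6
tool_pos: [0.4675, -0.1939, 0.1583]
tool_rot: [104.0, 90.0, 171.4]
force: [0.3, 0.4, -1.8]
grip_width: 0.0137
[ 0.4677 -0.194   0.1585] 67.43 [ 0.4 -0.1 -1.2] [ 0.02  0.04 -0.01]
(np.int32(375), [282.0, 192.0], [0.4357, -0.181, 0.137])
(np.int32(47), [283.4, 152.5], [0.4189, -0.1731, 0.11])
(np.int32(111), [283.3, 162.7], [0.4246, -0.1755, 0.11])
(np.int32(107), [337.2, 185.2], [0.4504, -0.1499, 0.11])
```

The lid is 7 mm into the mouth with no contact force. Continuing down.

```bash
python3 -m pendant '[[5,[3,0,0],[0,0,0]],[5,[6,0,0],[0,0,0]],[5,[9,0,0],[0,0,0]],[5,[12,0,0],[0,0,0]],[5,[14,0,0],[0,0,0]],[5,[14,0,0],[0,0,0]]]'
python3 -m pendant '[[5,[1,0,0],[0,0,0]],[5,[2,0,0],[0,0,0]],[5,[3,0,0],[0,0,0]],[5,[3,0,0],[0,0,0]],[5,[3,0,0],[0,0,0]]]'
python3 - <<'E'
from marks import *
c=optics.read_camera("wrist");p,r,o=tool(); m=r.as_matrix(); print(p.round(4),np.degrees(np.arctan2(m[1,2],m[0,2])).round(2),o["force"].round(1),o["wrist_torque"].round(2))
cv2.imwrite("pics/w11.png",c["image"])
c=optics.read_camera("scene"); cv2.imwrite("pics/s11.png",cv2.resize(c["image"][190:340,200:400],(800,600)))
E
```

```text
time_s: 18.15
tool_pos: [0.4674, -0.1938, 0.1439]
tool_rot: [102.1, 89.9, 169.5]
force: [0.3, 0.5, -2.1]
grip_width: 0.0137
time_s: 18.57
tool_pos: [0.4677, -0.1939, 0.1416]
tool_rot: [-53.4, 90.0, 14.0]
force: [0.1, 0.2, -0.8]
grip_width: 0.0136
[ 0.4677 -0.1939  0.1416] 67.44 [-0.3  0.4 -2.6] [ 0.02  0.02 -0.  ]
```

View pics/w11.png

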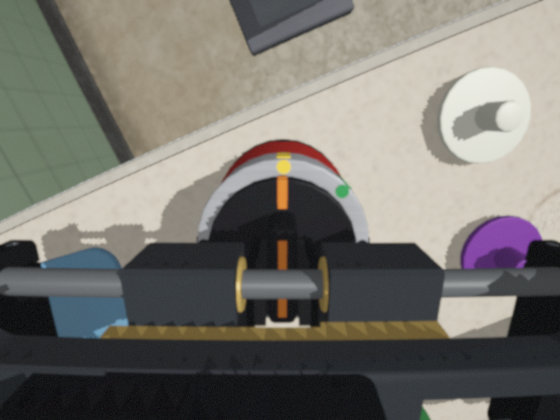

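View pics/s11.png

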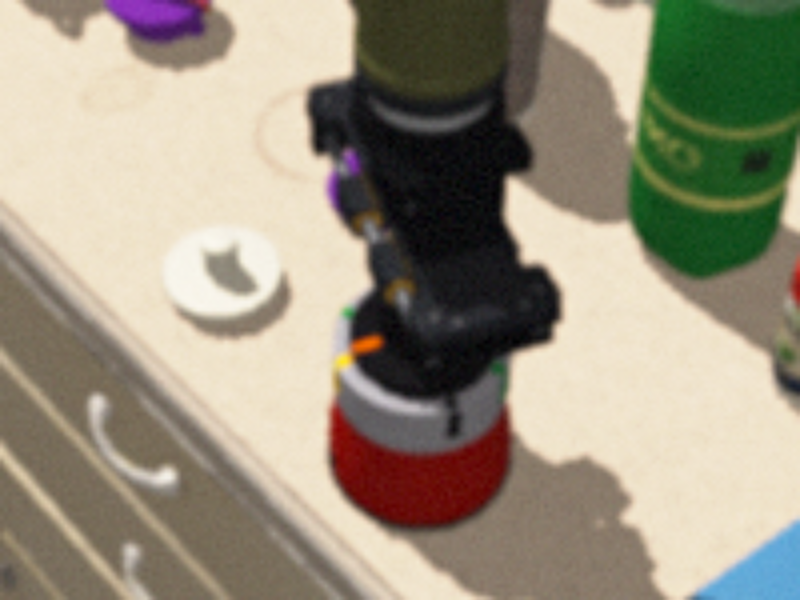

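The pointer sits at yellow and the lid is nearly down. I'll press until I feel a firm seat.

```bash
python3 -m pendant '[[5,[0.5,0,0],[0,0,0]],[5,[1,0,0],[0,0,0]],[5,[1,0,0],[0,0,0]],[5,[1,0,0],[0,0,0]]]' 60
python3 -m pendant '[[5,[0.5,0,0],[0,0,0]],[5,[1,0,0],[0,0,0]],[5,[1,0,0],[0,0,0]],[5,[1,0,0],[0,0,0]]]'
```

```text
time_s: 19.0
tool_pos: [0.4678, -0.194, 0.1413]
tool_rot: [-21.5, 90.0, 45.9]
force: [-2.5, 0.6, 5.2]
grip_width: 0.0136
time_s: 19.33
tool_pos: [0.4678, -0.194, 0.1413]
tool_rot: [0.7, 89.9, 68.1]
force: [-6.0, 2.3, 12.8]
grip_width: 0.0137
```

Seated: z stops at 141.3 mm and the force rises to 12.8 N. I'll ease the push slightly and twist clockwise in two parts.

```bash
python3 -m pendant '[[5,[-1,0,0],[0,0,0]],[5,[-1,0,0],[0.04,0,0]],[5,[-1,0,0],[0.1,0,0]],[5,[-1,0,0],[0.17,0,0]],[5,[-1,0,0],[0.24,0,0]],[5,[-1,0,0],[0.31,0,0]],[5,[-1,0,0],[0.37,0,0]],[5,[-1,0,0],[0.4,0,0]],[5,[-1,0,0],[0.4,0,0]]]'
python3 - <<'E'
from marks import *
c=optics.read_camera("wrist");p,r,o=tool(); m=r.as_matrix(); print(p.round(4),np.degrees(np.arctan2(m[1,2],m[0,2])).round(2),o["force"].round(1),o["wrist_torque"].round(2),o["qpos"].round(1))
cv2.imwrite("pics/w12.png",c["image"])
E
```

```text
time_s: 20.08
tool_pos: [0.4686, -0.194, 0.1413]
tool_rot: [-55.1, 89.9, -10.6]
force: [1.1, 0.6, 4.6]
grip_width: 0.0136
[ 0.4686 -0.194   0.1413] 44.58 [-0.7 -0.2  6.2] [0.11 0.1  0.06] [-18.1   5.5  39.8 111.6  -3.9  64.2  67.9]
```

View pics/w12.png

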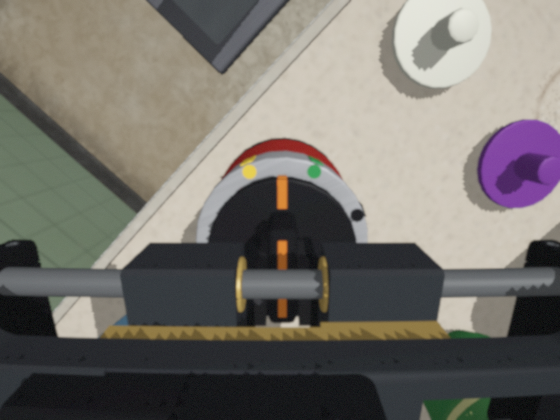

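The pointer is now half way between yellow (249,171) and green (314,171), and the lid turns with the hand. I'll do the second half.

```bash
python3 -m pendant '[[5,[0,0,0],[0.06,0,0]],[5,[0,0,0],[0.12,0,0]],[5,[0,0,0],[0.18,0,0]],[5,[0,0,0],[0.24,0,0]],[5,[0,0,0],[0.3,0,0]],[5,[0,0,0],[0.35,0,0]],[5,[0,0,0],[0.38,0,0]],[5,[0,0,0],[0.38,0,0]],[5,[0,0,0],[0.38,0,0]]]'
cat > chk.py <<'E'
from marks import *
import sys
c=optics.read_camera("wrist");p,r,o=tool(); m=r.as_matrix(); th=np.degrees(np.arctan2(m[1,2],m[0,2])); print(p.round(4),th.round(2),o["force"].round(1),o["wrist_torque"].round(2),o["grip_width"])
cv2.imwrite(f"pics/{sys.argv[1]}.png",c["image"])
C=np.array([.468,-.194])
for nm,col,box,z in(("ptr","orange",(265,175,300,235),.12),("green","green",(230,130,350,230),.11),("yellow","yellow",(180,130,270,240),.11)):
    for q in marks(c,col,box,z):
        d=np.array(q[2][:2])-C; print(nm,q,"az",np.degrees(np.arctan2(d[1],d[0])).round(2))
c=optics.read_camera("scene"); cv2.imwrite(f"pics/s{sys.argv[1]}.png",cv2.resize(c["image"][190:340,200:400],(800,600)))
E
python3 chk.py w13
```

```text
time_s: 20.88
tool_pos: [0.4684, -0.1943, 0.1414]
tool_rot: [-41.5, 89.9, -18.7]
force: [-1.0, 0.4, 6.0]
grip_width: 0.0136
[ 0.4684 -0.1943  0.1413] 22.83 [-0.8 -0.5  6.4] [-0.07  0.27  0.17] 0.013707296665149834
ptr (np.int32(389), [281.5, 192.6], [0.4552, -0.1628, 0.12]) az 112.31
green (np.int32(44), [282.5, 154.4], [0.4482, -0.1447, 0.11]) az 111.88
green (np.int32(133), [282.5, 164.8], [0.4504, -0.15, 0.11]) az 111.8
yellow (np.int32(9), [225.8, 173.8], [0.4229, -0.1671, 0.11]) az 149.19
yellow (np.int32(134), [223.0, 188.4], [0.4243, -0.1756, 0.11]) az 157.17
```

View pics/w13.png

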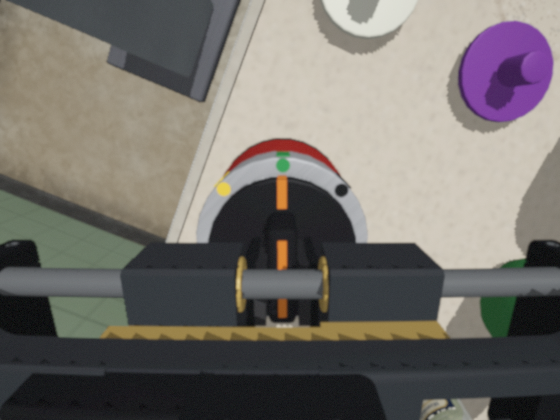

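View pics/sw13.png

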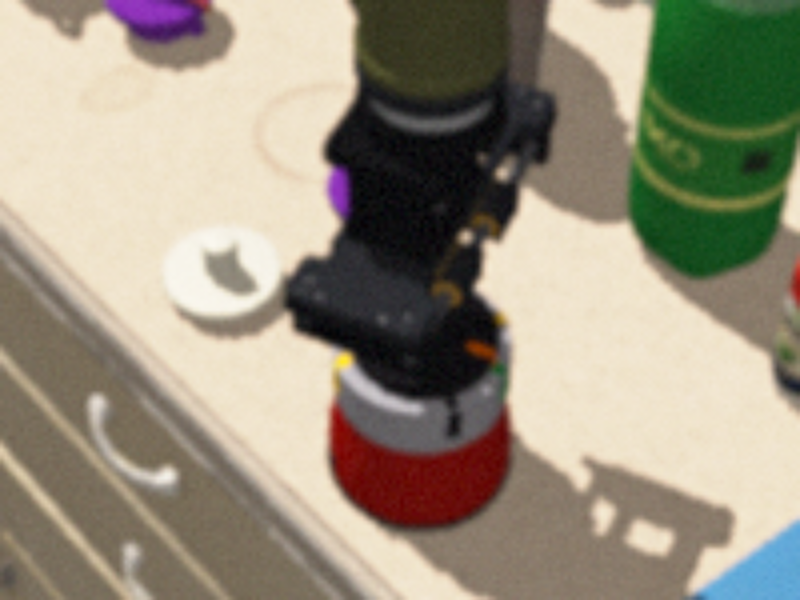

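The pointer stands at the green mark within about 0.5°, and the wrist torque of 0.17 N m is close to the expected spring load. I'll hold for a moment, then check steadiness and the bystanders.

```bash
python3 -m pendant '[[5,[0,0,0],[0,0,0]],[5,[0,0,0],[0,0,0]],[5,[0,0,0],[0,0,0]],[5,[0,0,0],[0,0,0]],[5,[0,0,0],[0,0,0]],[5,[0,0,0],[0,0,0]]]'
python3 chk.py w14; python3 - <<'E'
from h import *
c=optics.read_camera("top"); a=cv2.imread("pics/top0.png"); d=cv2.absdiff(a,c["image"]).max(2)
for n,(u,v,w) in {"coffee":(297,155,22),"spice":(422,173,14),"mug":(145,216,24),"spoon":(160,267,22),"purplelid":(205,207,18),"purplecap":(304,209,17)}.items():
    q=d[v-w:v+w,u-w:u+w]; print(n,q.mean().round(1),(q>60).sum())
P=cloud(c).reshape(-1,3); k=(P[:,2]>.008)&(P[:,2]<.06)&(abs(P[:,0]-.462)<.06)&(abs(P[:,1]+.005)<.05)
q=P[k]; t=q[(q[:,2]>.012)&(q[:,2]<.022)]; print("cap disc z",t[:,2].mean().round(4),"knob top",q[:,2].max().round(3), t[:,:2].mean(0).round(3))
E
```

```text
time_s: 21.48
tool_pos: [0.4683, -0.1943, 0.1413]
tool_rot: [-39.5, 89.9, -16.7]
force: [-0.8, -0.2, 6.6]
grip_width: 0.0133
[ 0.4684 -0.1943  0.1413] 22.83 [-0.8  0.3  5.7] [-0.02  0.23  0.19] 0.013394578901909338
ptr (np.int32(389), [281.5, 192.6], [0.4552, -0.1628, 0.12]) az 112.31
green (np.int32(44), [282.5, 154.4], [0.4482, -0.1447, 0.11]) az 111.88
green (np.int32(135), [282.5, 164.8], [0.4504, -0.15, 0.11]) az 111.8
yellow (np.int32(9), [225.8, 173.8], [0.4229, -0.1671, 0.11]) az 149.19
yellow (np.int32(133), [223.0, 188.4], [0.4244, -0.1756, 0.11]) az 157.12
coffee 7.0 0
spice 6.9 0
mug 6.8 0
spoon 7.1 0
purplelid 6.8 0
purplecap 7.0 0
cap disc z 0.015 knob top 0.048 [ 0.462 -0.004]
```

Everything is steady, so I'm handing in.

```bash
python3 -c "
from cell import env
print(env.sign_off())"
```

```text
the job is handed in; nothing more can be done
None
```

The job is handed in at about 21.5 s of robot time, with the gripper still holding the bayonet lid at the green marks.

- **Dust cap:** I stood it upright on the bare worktop at about (0.462, -0.004). The first grasp closed too late and missed without disturbing the cap, and the second worked.
- **Lid:** I set it into the mouth with its pointers at yellow and pressed it down until it seated, with the tool at 141.3 mm and a push of about 13 N. I then twisted it 0.78 rad clockwise, eased back to about 6 N of downward push.

The last checks agreed with each other:
- **Pointer:** it was at azimuth 112.3° against 111.8° for the green mark, and did not move over about half a second of holding.
- **Twist:** the wrist torque of about 0.19 N m fits the spring holding back the lid. The turn stopped well short of the lock click.
- **Bystanders:** the top camera shows the coffee jar, mug, spice jar, spoon and both purple look-alikes unmoved.

No final check failed.

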